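# Knock the stuck brass block out of the tin

### The arm

A 6-joint arm with a two-finger parallel gripper is mounted at the origin on the work surface. World frame = base frame: x ahead of the robot, y to its left, z up, the work surface at z = 0. Lengths are in m, angles in rad, forces in N, time in s.
With the tool pointing down it reaches from about 0.325 to 0.775 m from the base axis. Payload 9.3 kg.
Tool frame: the origin (TCP) lies at the centre of the arm's flange, where the gripper is bolted on; the fingertips stand 173 mm ahead of it and the grasp point (between the pads) lies hold_point_z ahead of it (hold_point_z is the distance from the TCP to the grasp point, in m); z points along the fingers, y is the direction in which the jaws open and shut (so a half turn about z gives the same grasp; the last joint's range is limited). The gripper opens to 85 mm and grips with 20 to 120 N. Pads are 22 mm wide; open, the fingers measure 114 mm over their backs; the gripper's body (76 mm by 85 mm) begins 54 mm behind the grasp point. The pads swing forward as they close: fully open they stand 13 mm farther back than shut.
Start: joints at [1.194, 0.259, 0.021, 1.334, 0, 1.418], TCP at [0.122, 0.536, 0.405] pointing down, gripper open.
Joint ranges: [-3.04, 3.04], [-0.91, 1.82], [-1.04, 1.36], [-1.92, 1.95], [-1.52, 1.45], [-3.14, 3.14]. Speed limits (rad/s): [2.22, 2.22, 2.79, 3.14, 3.14, 3.14].

### API

Orientations are given as a rotation vector (axis times angle).
In Python, from station import * gives the robot as it stands. The module is installed in compiled form; this text tells all that it offers.
- The arm moves only by the tool send_rows, never from a script. Its arguments are lists of equal length, an entry for each row: "xyz": the shift along the tool's x, y, z in m, a list of three; "rotation": the turn, a rotation vector about the tool's x, y, z in rad, a list of three; "jaw": the closure, from 0 (fully open) to 1 (shut). A call has 1 to 12 rows; each row shifts and turns the commanded pose from where the row before left it, along the tool's axes as they then stand; what a row does not reach is not made up. A row lasts 1/12 s, in which the tool goes at most 41.7 mm and 7.16 degrees, less where a joint would pass 70% of its speed; a pose out of reach is approached as far as the arm can. A call with a gripper value outside its range is refused whole. The fingers move at their own pace and stop on an object; the grip force is fixed at half the most. Time passes only in rows, so rows that do not move let the fingers close. It gives the time, the measured TCP pose, the force and the opening at its end, in the units of the state.
- sense(): the state, without advancing time (a new reading comes with each control period).
- read_camera(name): name is "side" or "top"; returns (picture, depth): 400x640x3 uint8, red, green, blue; 400x640 float32, m along the optical axis (not along the pixel's ray), 0 where there is no reading.
- camera_params(name): a dict with "fovy" (degrees; the focal length in pixels is half the picture's height over the tangent of half this angle, whatever the lens; pixels are square), "cx", "cy" (the principal point, pixels), "distortion" ([k1, k2, p1, p2, k3] as OpenCV has them; the pictures are not rectified), "extrinsics" (4x4, takes a point from world to camera coordinates). Camera axes: x right, y up, looking along -z (the intrinsics and any distortion apply to the point x, -y, -z); pixel columns grow to the right and rows downward; lengths in m; the calibration is good to about 2 mm. A picture is of the moment at which its call begins. camera_params takes no time and is no camera call.
- sign_off(): hands the job in, once; it reports no verdict.
Trained networks look in the newest picture that a camera, given by its name, has taken for a name from the list of things; names that differ only in an ending like _2 or _b are one class to them, and where a whole thing is asked for, a point or a joint stands for the part that bears it (a point fixed in the world has none). Each returns a list of dicts, best first, with "confidence" (0 to 1); they miss things now and then, are a little off and sometimes report something else, mostly with a low value. They report only what shows in the picture. A call takes as long as a camera call.
- find_in(camera, query): "at" ([row, column] in pixels, amid what is visible of it).
- trace(camera, query): "pixels" (400x640 bool, what is visible of it) and "at" ([row, column] in pixels, amid what is visible of it).
The state is a dict: "time": time; "joint_pos": joint angles; "joint_vel": joint speeds; "effort": joint torques, N m; "eef_pos": TCP position; "eef_rot": TCP orientation; "wrist_force": force on the tool from outside, world axes, zero at the start; "moment": the same for the moment, N m; "grip_width": opening from 0.0 (shut) to 1.0 (fully open).
Only numpy, scipy, OpenCV 4.12 (cv2) and the standard library are available. Lean on these libraries where they do the work, as an engineer would, in place of code of your own. Each camera call takes 0.05 s, during which the arm holds its last target.

### The job

A square brass block is stuck in the red tin on the tipping stand. Swing the tin right over until it hangs mouth down above the stand's felt-lined tray, rap smartly on its upturned bottom until the block comes loose and drops into the tray, then swing the empty tin fully back upright. Leave the block lying in the tray and the other things on the table where they are.

Things in the scene. Friction and masses are not known exactly. Their poses are not given: they have to be found in the camera images.
- stand: grey tipping stand, fixed to the table: base plate 250 x 190 mm (x, y), 10 mm thick; two posts, 143 mm high, 34 x 12 mm, centred 78 mm to either side (y). They carry the tipping axis, along the stand's y axis, 130 mm above the table. Origin: under the middle of the base plate, straight below the tin; at yaw 0 x points away from the robot, z up
- cradle (a joint): angle of the tin about the tipping axis, rad: 0 = upright (mouth up), pi = mouth down, stops at both ends. It grows as the mouth tips to the stand's +x side, while the yellow pin goes from the -x side over the top to the +x side. Stiff hinge (about 0.2 N m, 3 to 4 N at the pin); it stays where it is left
- pin (a point): middle of the round yellow pin of the tipping lever: 12 mm diameter, free length 42 mm, parallel to the tipping axis and 60 mm from it, on the stand's +y side, 116 mm from the stand's middle along y (the dark lever ends at 98 mm). Level with the axis on the -x side at joint 0, on the +x side at pi. A grip from above can let the pin turn between the fingers along the whole arc
- knock (a point): centre of the outside of the tin's flat bottom, a black rubber spot of 32 mm diameter; with the tin mouth down it is on top, 172 mm above the table. Red square tin, 48 x 48 mm, 80 mm long, bottom 42 mm from the tipping axis. The tin is sprung in its steel cradle: about 7 N on the bottom (2 to 3 N when mouth down) push it up to 6 mm towards its mouth, to a hard stop; it springs back
- mouth (a point): centre of the tin's open mouth, 36 x 36 mm, 38 mm from the tipping axis, 80 mm from the tin's bottom
- block_mid (a point): centre of the brass block, 32 x 32 x 28 mm. Still caught with the tin mouth down, it is 135 to 155 mm above the table or a little less; lying in the tray, 30 to 33 mm. It is never grasped
- block: the brass block, about 0.2 kg, origin under its 32 x 32 mm underside. Loose, but caught at the bottom of the tin behind two stiff brass tabs. They carry its weight: turning over or pressing slowly does not free it. At each sharp stop of the tin its inertia bends them further open, and they stay bent; after some blows (how many varies, usually more than one) it slips past and falls out
- tray_mid (a point): centre of the floor of the felt-lined tray, on the stand's base under the tin, 16 mm above the table; inside 184 x 124 mm (x, y), walls rise 30 mm above this floor. Axes as the stand
- tin_lid: loose square lid of the tin, red, 54 x 54 mm, 12 mm high, flat on the table beside the stand; origin under its centre
- small_weight: small loose brass knob weight, 26 mm diameter, 34 mm high, upright on the table beside the stand; origin under its centre
- mug: blue mug, 76 mm diameter, 85 mm high, on the table; origin under its centre
- bowl: white bowl, 120 mm diameter, 50 mm high, on the table; origin under its centre
- jar: amber jar with black cap, 60 mm diameter, 80 mm high, on the table; origin under its centre
- clock: dark wooden clock, 50 x 110 mm, 100 mm high, on the table; origin under its centre
- brush: hand brush lying flat on the table, under 50 mm high

How it is judged:
On the way, in this order (a step that is already met when the one before it is completed fails the run):
1. the tin hangs mouth down over the tray with the block still in it (value of joint cradle above 2.9 rad and height (world z) of block_mid above 0.1 m), for 0.2 s.
2. the block has dropped into the tray while the tin is still mouth down (value of joint cradle above 2.5 rad and x of block_mid in the frame of tray_mid between -0.092 and 0.092 m and y of block_mid in the frame of tray_mid between -0.062 and 0.062 m and z of block_mid in the frame of tray_mid below 0.032 m), for 0.1 s.
At the end, for the whole second after the job is handed in: the tin is back upright (joint cradle below 0.15 rad) and still, and the block lies at rest inside the tray's walls: its centre within 92 mm (stand x) and 62 mm (stand y) of the tray's middle and less than 32 mm above the tray's floor (value of joint cradle below 0.15 rad and velocity of joint cradle below 0.05 rad/s and x of block_mid in the frame of tray_mid between -0.092 and 0.092 m and y of block_mid in the frame of tray_mid between -0.062 and 0.062 m and z of block_mid in the frame of tray_mid below 0.032 m and linear speed of block below 0.02 m/s); the robot touches nothing.
It fails at once if another thing on the table is shifted by more than 30 mm (distance of any of tin_lid, small_weight, mug, bowl, jar, clock, brush from where it was at the start of the episode above 0.03 m).
It also fails if it takes over 72 s, if anything falls off the work surface, if the arm or the gripper's body presses on something with over 40 N, if the wrist force passes 120 N, or if a joint passes its speed limit or range.

## Working session

There is one attempt and no reset: what is moved stays moved. The work goes in short steps, Python scripts to look and compute and a tool call to move; the robot and the scene stay as the last step left them, time stands still between calls to the robot, and variables do not carry over. Pictures are saved under pics/ and viewed, and the job is handed in when it is done.

Besides the shell and the picture viewer there is one more tool, called after "Emit:" as name(argument=value, ...) on one line, values as JSON. send_rows: Moves the arm, as the interface text tells. Its arguments: {"type":"object","properties":{"xyz":{"type":"array"},"rotation":{"type":"array"},"jaw":{"type":"array"}},"required":["xyz","rotation","jaw"]}

```bash
mkdir -p pics
python3 - <<'E'
from station import *
import cv2
s=sense();print(s)
for n in("side","top"):
    p,d=read_camera(n);cv2.imwrite(f"pics/{n}0.png",p[:,:,::-1]);print(camera_params(n))
try: print(hold_point_z)
except Exception as e: print(e)
E
```

```text
{'time': 0.0, 'joint_pos': array([1.19440526e+00, 2.59185004e-01, 2.07692569e-02, 1.33368455e+00,
       2.46930722e-05, 1.41817872e+00]), 'joint_vel': array([-4.50570236e-04, -1.23848545e-03,  3.54072592e-04,  1.21315443e-04,
       -8.31732809e-05,  6.19850561e-04]), 'effort': array([-2.66337243e-03, -5.55638981e+01,  3.44530106e+01,  1.38977167e-02,
       -3.15816906e-04, -3.90945857e-06]), 'eef_pos': array([0.12204415, 0.53623949, 0.40407287]), 'eef_rot': array([-3.50728825e-01, -3.12158586e+00,  1.96667486e-03]), 'wrist_force': array([ 0.24008571, -0.5277649 , -0.86955238]), 'moment': array([ 0.07344386,  0.03246188, -0.01771097]), 'grip_width': 1.0035284884080242}
{'fovy': 52.00812590649171, 'cx': 321.8471069044926, 'cy': 200.1967929993441, 'distortion': array([-0.03390922,  0.        ,  0.        ,  0.        ,  0.        ]), 'extrinsics': array([[ 0.8913055 , -0.45313352,  0.01563717, -0.53168441],
       [ 0.25007866,  0.52008318,  0.81668485, -0.2526098 ],
       [-0.37819991, -0.72400517,  0.57687202, -1.29115509],
       [ 0.        ,  0.        ,  0.        ,  1.        ]])}
{'fovy': 51.60757674913222, 'cx': 316.457952239347, 'cy': 197.12814924771448, 'distortion': array([-0.04323237,  0.        ,  0.        ,  0.        ,  0.        ]), 'extrinsics': array([[ 0.00548107, -0.99995572,  0.00765021, -0.00818011],
       [ 0.99292242,  0.00634983,  0.11859486, -0.59114796],
       [-0.11863818,  0.00694604,  0.99291326, -1.19307967],
       [ 0.        ,  0.        ,  0.        ,  1.        ]])}
0.1547
```

View pics/side0.png

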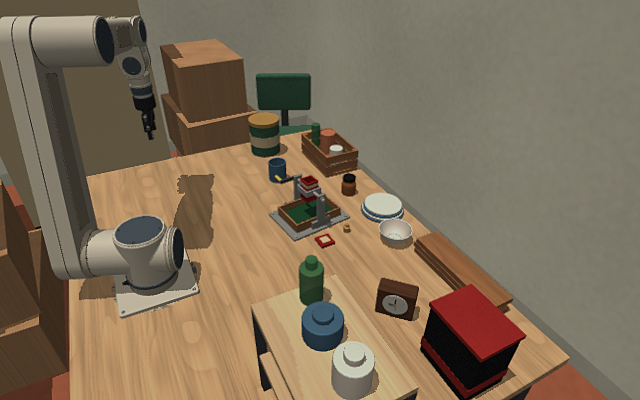

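View pics/top0.png

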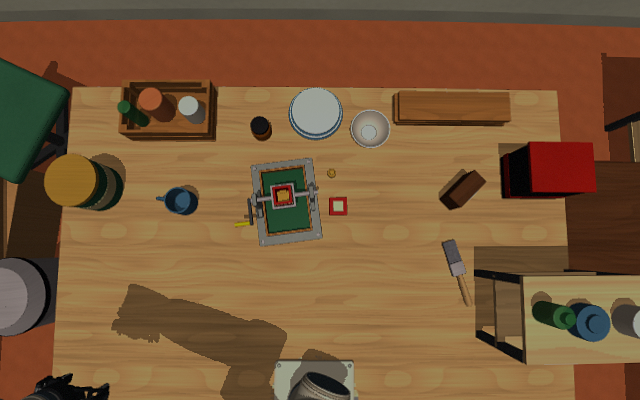

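The top view shows the stand centred near (row 200, col 286), turned by a few degrees. The yellow pin is at about (223, 243), the lid at (206, 338), the knob weight at (173, 331) and the mug at (200, 181).

```bash
cat > h.py <<'E'
from station import *
import cv2, numpy as np
def K(c):
    f=200/np.tan(np.radians(c["fovy"])/2)
    return np.array([[f,0,c["cx"]],[0,f,c["cy"]],[0,0,1]])
def cloud(name,d,mask):
    c=camera_params(name); r,q=np.nonzero(mask&(d>0))
    if len(r)==0: return np.zeros((0,3)),r,q
    u=cv2.undistortPoints(np.stack([q,r],1).astype(np.float64)[:,None],K(c),c["distortion"])[:,0]
    z=d[r,q]; P=np.stack([u[:,0]*z,-u[:,1]*z,-z],1)
    E=c["extrinsics"]; return (P-E[:3,3])@E[:3,:3],r,q
def proj(name,P):
    c=camera_params(name);E=c["extrinsics"];P=np.atleast_2d(P)@E[:3,:3].T+E[:3,3]
    P=P*[1,-1,-1]
    return cv2.projectPoints(P,np.zeros(3),np.zeros(3),K(c),c["distortion"])[0][:,0]
E
python3 - <<'E'
from h import *
for n in("top","side"):
    p,d=read_camera(n)
    pi=p.astype(int)
    C,r,q=cloud(n,d,np.ones(d.shape,bool))
    for nm in ("stand","pin","knock","mouth","tin_lid","small_weight","mug","bowl","jar"):
        t=trace(n,nm)
        for o in t[:1]:
            W,_,_=cloud(n,d,o["pixels"])
            print(n,nm,round(o["confidence"],2),np.round(o["at"]),len(W),np.round(np.median(W,0),3) if len(W) else None,np.round(W.min(0),3),np.round(W.max(0),3))
    Y=(pi[:,:,0]>170)&(pi[:,:,1]>140)&(pi[:,:,2]<80)
    if n=="top": Y[:, :225]=0; Y[:,262:]=0; Y[:200]=0;Y[240:]=0
    else: Y[:165]=0;Y[190:]=0;Y[:,:265]=0;Y[:,290:]=0
    W,r,q=cloud(n,d,Y);print("yellow",n,np.round(W,3))
    pp=p[150:260,215:365] if n=="top" else p[150:260,255:405]
    cv2.imwrite(f"pics/{n}z.png",cv2.resize(pp[:,:,::-1],None,fx=5,fy=5,interpolation=cv2.INTER_CUBIC))
    np.savez(f"{n}0.npz",p=p,d=d)
E
```

```text
top stand 0.87 [205. 286.] 5211 [0.565 0.088 0.018] [ 0.446 -0.022 -0.004] [0.716 0.219 0.174]
top pin 0.68 [197. 278.] 657 [0.573 0.101 0.14 ] [ 0.499 -0.003  0.015] [0.624 0.219 0.174]
top knock 0.8 [195. 283.] 361 [0.581 0.088 0.155] [0.551 0.059 0.015] [0.624 0.118 0.174]
top mouth 0.66 [193. 278.] 283 [0.58  0.088 0.163] [0.553 0.061 0.019] [0.606 0.112 0.174]
top tin_lid 0.86 [208. 335.] 320 [ 0.565 -0.067  0.012] [ 0.539 -0.095  0.001] [ 0.592 -0.04   0.021]
top small_weight 0.59 [172. 331.] 57 [ 0.665 -0.048  0.022] [ 0.654 -0.061  0.006] [ 0.679 -0.039  0.037]
top mug 0.89 [201. 179.] 786 [0.578 0.406 0.038] [ 0.537  0.357 -0.005] [0.627 0.471 0.092]
top bowl 0.77 [125. 372.] 1153 [ 0.808 -0.17   0.022] [ 0.741 -0.222 -0.002] [ 0.856 -0.11   0.056]
top jar 0.91 [128. 259.] 389 [0.788 0.162 0.078] [0.767 0.136 0.003] [0.821 0.192 0.088]
yellow top []
side stand 0.81 [212. 307.] 2730 [0.566 0.062 0.028] [ 0.453 -0.026 -0.004] [0.718 0.359 0.17 ]
side pin 0.74 [186. 307.] 578 [0.571 0.077 0.136] [ 0.498  0.028 -0.007] [0.724 0.393 0.17 ]
side knock 0.59 [184. 310.] 256 [0.577 0
[... 167 characters left out ...]
322.] 196 [ 0.567 -0.077  0.011] [ 0.54  -0.101 -0.004] [ 0.606 -0.029  0.016]
side small_weight 0.62 [225. 348.] 58 [ 0.665 -0.059  0.017] [ 0.654 -0.066 -0.004] [ 0.679 -0.042  0.035]
side mug 0.56 [231. 393.] 645 [ 0.815 -0.15   0.029] [ 0.738 -0.228 -0.002] [ 0.899 -0.08   0.053]
side bowl 0.69 [233. 393.] 694 [ 0.814 -0.15   0.029] [ 0.738 -0.228 -0.004] [ 0.903 -0.068  0.053]
side jar 0.82 [182. 347.] 303 [0.789 0.146 0.048] [ 0.768  0.129 -0.006] [0.882 0.26  0.086]
yellow side [[0.502 0.213 0.133]
 [0.502 0.2   0.14 ]
 [0.509 0.208 0.134]
 [0.506 0.202 0.133]
 [0.51  0.201 0.133]
 [0.504 0.197 0.132]
 [0.507 0.192 0.134]
 [0.509 0.19  0.135]
 [0.504 0.186 0.134]
 [0.507 0.182 0.135]]
```

View pics/topz.png

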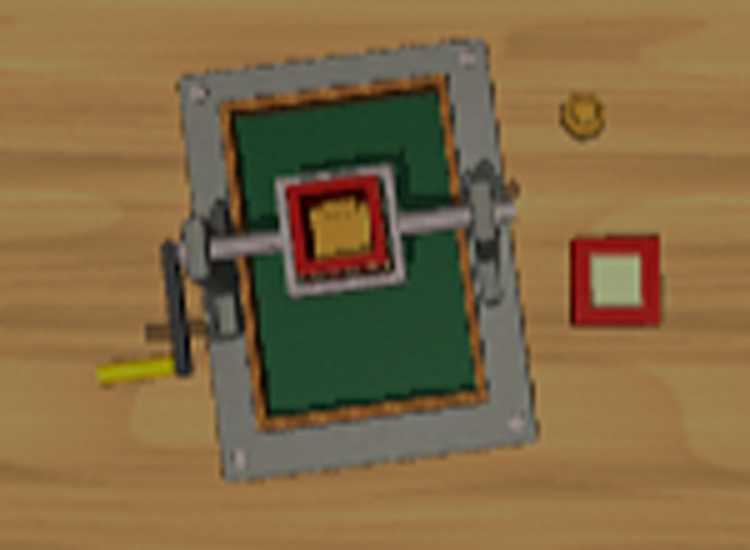

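View pics/sidez.png

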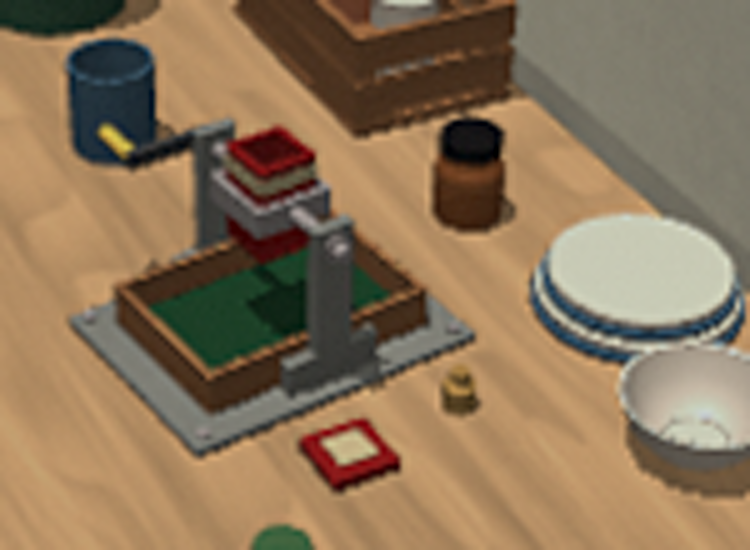

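Run:
```python
from h import *
from scipy.optimize import least_squares
tz=lambda a,b:(215+a/5-.4,150+b/5-.4)
sz=lambda a,b:(255+a/5-.4,150+b/5-.4)
L=np.array
A=[("top",tz(180,78),(.125,.095,.01)),("top",tz(487,40),(.125,-.095,.01)),("top",tz(537,437),(-.125,-.095,.01)),("top",tz(223,480),(-.125,.095,.01)),
("side",sz(72,322),(-.125,.095,.01)),("side",sz(200,445),(-.125,-.095,.01)),("side",sz(474,335),(.125,-.095,.01))]
A+=[("top",tz(98,374),(-.06,.137,.13)),("top",tz(178,366),(-.06,.097,.13)),("side",sz(100,130),(-.06,.137,.13))]
def res(v,a=A):
    c,s=np.cos(v[2]),np.sin(v[2]);o=[]
    for n,uv,P in a:
        w=L([c*P[0]-s*P[1]+v[0],s*P[0]+c*P[1]+v[1],P[2]]); o.append(proj(n,w)[0]-uv)
    return L(o).ravel()
for a in (A,[x for x in A if x[0]=="top"],[x for x in A if x[0]=="side"]):
    f=least_squares(res,[.57,.09,.1],args=(a,),loss="soft_l1");print(np.round(f.x,4));print(np.round(f.fun.reshape(-1,2),1).tolist())
    x,y,t=f.x;R=L([[np.cos(t),-np.sin(t)],[np.sin(t),np.cos(t)]])
    print("pin",R@[-.06,.116]+[x,y])
```

```text
[0.5824 0.0878 0.1354]
[[-0.5, -0.7], [-0.3, -0.9], [0.3, 0.9], [0.1, 0.5], [-1.6, -1.5], [-1.3, 0.9], [-0.2, -0.9], [1.4, -0.2], [-0.0, -0.5], [0.7, 0.5]]
pin [0.50727563 0.19466925]
[0.5814 0.088  0.1307]
[[-0.4, -0.6], [-0.2, -0.5], [0.1, 1.4], [-0.1, 0.7], [1.2, -0.1], [-0.2, -0.3]]
pin [0.50684057 0.19520638]
[0.5839 0.0866 0.1496]
[[-1.2, -1.1], [-0.2, 1.1], [0.3, -1.2], [0.8, 0.8]]
pin [0.50732225 0.19235245]
```

Run:
```python
from h import *
from scipy.spatial.transform import Rotation as Ro
s=sense();R=Ro.from_rotvec(s["eef_rot"]);p=s["eef_pos"]
t=.134
Rt=Ro.from_matrix(np.array([[-np.sin(t),np.cos(t),0],[np.cos(t),np.sin(t),0],[0,0,-1]]).T)
print((R.inv()*Rt).as_rotvec())
c,sn=np.cos(t),np.sin(t)
tgt=np.array([.582-.06*c-.118*sn,.088-.06*sn+.118*c,.385]);print(tgt)
print("in start tool axes",R.inv().apply(tgt-p),"in target axes",Rt.inv().apply(tgt-p))
```

```text
[ 4.07799987e-06 -2.79146212e-05  1.21300159e+00]
[0.50677315 0.19692622 0.385     ]
in start tool axes [-0.45044891 -0.24550763  0.01967579] in target axes [-0.38771099  0.33594328  0.01968896]
```

Emit:
send_rows(xyz=[[-0.034,-0.0185,0],[-0.034,-0.0185,0],[-0.034,-0.0185,0],[-0.034,-0.0185,0],[-0.034,-0.0185,0],[-0.034,-0.0185,0],[-0.034,-0.0185,0],[-0.034,-0.0185,0],[-0.034,-0.0185,0],[-0.034,-0.0185,0],[-0.034,-0.0185,0],[-0.034,-0.0185,0]], rotation=[[0,0,0],[0,0,0],[0,0,0],[0,0,0],[0,0,0],[0,0,0],[0,0,0],[0,0,0],[0,0,0],[0,0,0],[0,0,0],[0,0,0]], jaw=[0,0,0,0,0,0,0,0,0,0,0,0])

```text
time: 2.1
eef_pos: [0.4717, 0.2276, 0.4049]
eef_rot: [0.351, 3.122, 0.0]
wrist_force: [0.6, 1.0, 0.4]
grip_width: 0.996
```

Emit:
send_rows(xyz=[[0,0,0],[0,0,0],[0,0,0],[0,0,0],[0,0,0],[0,0,0],[0,0,0],[0,0,0],[0,0,0],[0,0,0],[0,0,0],[0,0,0]], rotation=[[0,0,0.1213],[0,0,0.1213],[0,0,0.1213],[0,0,0.1213],[0,0,0.1213],[0,0,0.1213],[0,0,0.1213],[0,0,0.1213],[0,0,0.1213],[0,0,0.1213],[0,0,0],[0,0,0]], jaw=[0,0,0,0,0,0,0,0,0,0,0,0])

```text
time: 3.1
eef_pos: [0.4706, 0.2293, 0.4047]
eef_rot: [2.063, 2.369, 0.0]
wrist_force: [-0.0, 0.9, -0.6]
grip_width: 1.0
```

```bash
cat >> h.py <<'E'
from scipy.spatial.transform import Rotation as Ro
t=.134;c_,s_=np.cos(t),np.sin(t);O=np.array([.582,.088,0])
Rt=Ro.from_matrix(np.array([[-s_,c_,0],[c_,s_,0],[0,0,-1]]).T)
def stand(x,y,z): return O+[c_*x-s_*y,s_*x+c_*y,z]
def rel(x,y,zt):
    s=sense();R=Ro.from_rotvec(s["eef_rot"]);
    return R.inv().apply(stand(x,y,zt)-s["eef_pos"]),(R.inv()*Rt).as_rotvec(),s["time"],s["wrist_force"],s["grip_width"]
E
python3 - <<'E'
from h import *
print(rel(-.06,.118,.13+.1547))
E
```

```text
(array([-0.03702046,  0.03136584,  0.12000635]), array([ 5.80085599e-05, -6.88278637e-06,  3.87429162e-03]), 3.1, array([-0.00998683,  0.86649974, -0.59440768]), 0.9995994083742997)
```

Emit:
send_rows(xyz=[[-0.0185,0.0157,0.02],[-0.0185,0.0157,0.02],[0,0,0.02],[0,0,0.01],[0,0,0],[0,0,0]], rotation=[[0,0,0.004],[0,0,0],[0,0,0],[0,0,0],[0,0,0],[0,0,0]], jaw=[0,0,0,0,0,0])

```text
time: 3.6
eef_pos: [0.5064, 0.197, 0.3349]
eef_rot: [-2.07, -2.363, 0.001]
wrist_force: [-0.1, 0.2, 0.6]
grip_width: 1.002
```

Run:
```python
from h import *
print(rel(-.06,.118,.13+.1547))
a=[]
for n,(r,q) in (("top",(150,200)),("side",(110,235))):
    p,d=read_camera(n)
    a.append(cv2.resize(p[r:r+100,q:q+130,::-1],None,fx=3,fy=3,interpolation=cv2.INTER_CUBIC))
cv2.imwrite("pics/a1.png",np.hstack(a))
```

```text
(array([-0.00011042,  0.00044366,  0.05022109]), array([-7.02229710e-04, -2.57756728e-05, -1.90872097e-03]), 3.6, array([-0.09552815,  0.24474825,  0.64667228]), 1.0016902438518276)
```

View pics/a1.png

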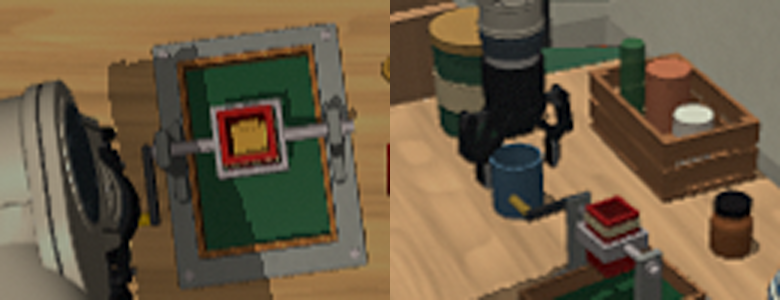

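The fingers straddle the yellow pin (side panel, about 518, 205) along the stand's x. I'll go down and close on it.

Emit:
send_rows(xyz=[[0,0,0.015],[0,0,0.015],[0,0,0.012],[0,0,0.008],[0,0,0],[0,0,0],[0,0,0],[0,0,0],[0,0,0],[0,0,0],[0,0,0]], rotation=[[0,0,0],[0,0,0],[0,0,0],[0,0,0],[0,0,0],[0,0,0],[0,0,0],[0,0,0],[0,0,0],[0,0,0],[0,0,0]], jaw=[0,0,0,0,0.5,1,1,1,1,1,1])

```text
time: 4.62
eef_pos: [0.5071, 0.1968, 0.2853]
eef_rot: [2.072, 2.36, 0.002]
wrist_force: [3.1, 1.6, 3.1]
grip_width: 0.117
```

Run:
```python
from h import *
print(rel(-.06,.118,.13+.1547))
a=[]
for n,(r,q) in (("top",(150,200)),("side",(110,235))):
    p,d=read_camera(n)
    a.append(cv2.resize(p[r:r+100,q:q+130,::-1],None,fx=3,fy=3,interpolation=cv2.INTER_CUBIC))
cv2.imwrite("pics/a2.png",np.hstack(a))
```

```text
(array([ 0.00019085, -0.00025809,  0.00060271]), array([ 0.00186372, -0.00013989, -0.00396073]), 4.6167, array([3.0690781 , 1.58343354, 3.06463082]), 0.11661150420119737)
```

View pics/a2.png

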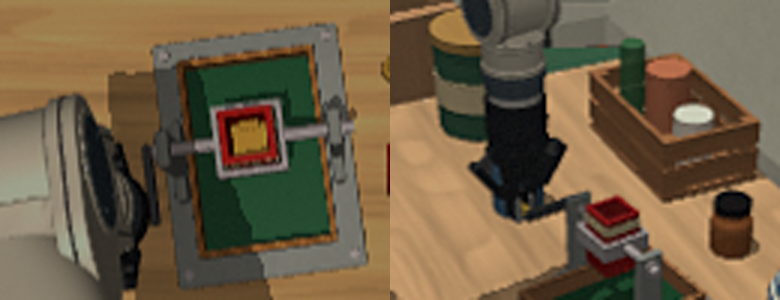

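Emit:
send_rows(xyz=[[0,0.0005,-0.0078],[0,0.0015,-0.0077],[0,0.0025,-0.0074],[0,0.0035,-0.007],[0,0.0044,-0.0065],[0,0.0052,-0.0059],[0,0.0059,-0.0052],[0,0.0065,-0.0044],[0,0.007,-0.0035],[0,0.0074,-0.0025],[0,0.0077,-0.0015],[0,0.0078,-0.0005]], rotation=[[0,0,0],[0,0,0],[0,0,0],[0,0,0],[0,0,0],[0,0,0],[0,0,0],[0,0,0],[0,0,0],[0,0,0],[0,0,0],[0,0,0]], jaw=[1,1,1,1,1,1,1,1,1,1,1,1])

```text
time: 5.72
eef_pos: [0.5649, 0.2047, 0.348]
eef_rot: [2.071, 2.362, 0.002]
wrist_force: [-12.5, 1.2, 19.7]
grip_width: 0.112
```

Run:
```python
from h import *
print(rel(0,.118,.19+.1547))
a=[]
for n,(r,q) in (("top",(150,200)),("side",(110,235))):
    p,d=read_camera(n)
    a.append(cv2.resize(p[r:r+100,q:q+130,::-1],None,fx=3,fy=3,interpolation=cv2.INTER_CUBIC))
cv2.imwrite("pics/a3.png",np.hstack(a))
```

```text
(array([1.28039654e-05, 1.38043884e-03, 3.33170032e-03]), array([ 0.00124495, -0.00081699, -0.00322248]), 5.7167, array([-12.53079127,   1.21389877,  19.70965147]), 0.11167491398898839)
```

View pics/a3.png

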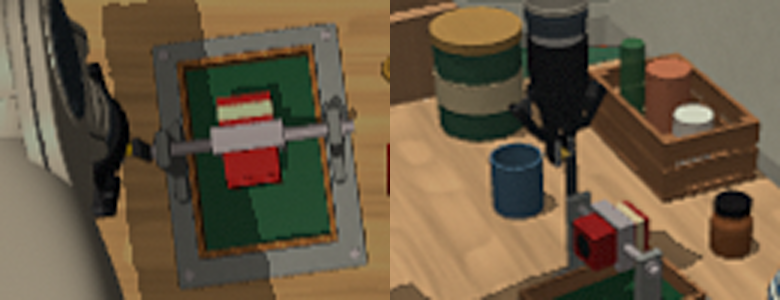

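Emit:
send_rows(xyz=[[0,0.0078,-0.0005],[0,0.0077,0.0015],[0,0.0074,0.0025],[0,0.007,0.0035],[0,0.0065,0.0044],[0,0.0059,0.0052],[0,0.0052,0.0059],[0,0.0044,0.0065],[0,0.0035,0.007],[0,0.0025,0.0074],[0,0.0015,0.0077],[0,0.0005,0.0078]], rotation=[[0,0,0],[0,0,0],[0,0,0],[0,0,0],[0,0,0],[0,0,0],[0,0,0],[0,0,0],[0,0,0],[0,0,0],[0,0,0],[0,0,0]], jaw=[1,1,1,1,1,1,1,1,1,1,1,1])

```text
time: 6.82
eef_pos: [0.6257, 0.2128, 0.2873]
eef_rot: [2.071, 2.361, 0.004]
wrist_force: [-2.0, 3.6, 3.5]
grip_width: 0.118
```

Run:
```python
from h import *
print(rel(0.06,.118,.13+.1547))
a=[]
for n,(r,q) in (("top",(150,200)),("side",(110,235))):
    p,d=read_camera(n)
    a.append(cv2.resize(p[r:r+100,q:q+130,::-1],None,fx=3,fy=3,interpolation=cv2.INTER_CUBIC))
cv2.imwrite("pics/a4.png",np.hstack(a))
```

```text
(array([1.41766813e-04, 9.21791833e-06, 2.62468223e-03]), array([ 0.00242837, -0.00133179, -0.00339559]), 6.8167, array([-2.0099286,  3.5752378,  3.5344345]), 0.11767103968048769)
```

View pics/a4.png

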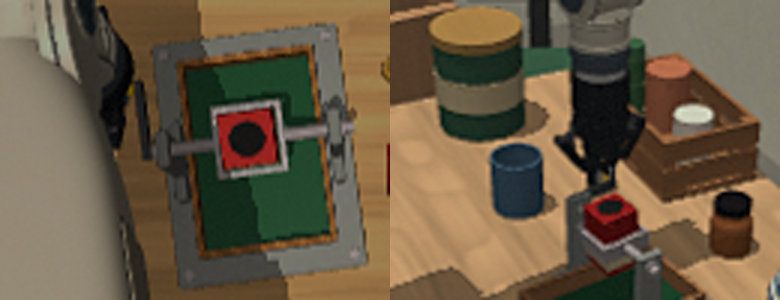

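The tin is nearly mouth down, with the black knock spot on top (top panel 247, 138). A few more millimetres should bring it to the stop.

Emit:
send_rows(xyz=[[0,0,0.002],[0,0,0.002],[0,0,0.001],[0,0,0],[0,0,0],[0,0,0]], rotation=[[0,0,0],[0,0,0],[0,0,0],[0,0,0],[0,0,0],[0,0,0]], jaw=[1,1,1,1,1,1])

```text
time: 7.42
eef_pos: [0.6258, 0.2128, 0.2822]
eef_rot: [2.071, 2.361, 0.005]
wrist_force: [1.0, 5.3, 4.7]
grip_width: 0.113
```

Run:
```python
from h import *
print(rel(0.06,.118,.13+.1547))
```

```text
(array([ 0.00013699, -0.00010378, -0.00245902]), array([ 0.00289678, -0.00137138, -0.00339053]), 7.4167, array([1.02148409, 5.3237146 , 4.66007721]), 0.11278893476892514)
```

Emit:
send_rows(xyz=[[0,0,0.0015],[0,0,0.0015],[0,0,0],[0,0,0]], rotation=[[0,0,0],[0,0,0],[0,0,0],[0,0,0]], jaw=[1,1,1,1])

```text
time: 7.75
eef_pos: [0.6257, 0.2128, 0.2805]
eef_rot: [2.071, 2.36, 0.006]
wrist_force: [-1.6, 4.0, 13.9]
grip_width: 0.116
```

Run:
```python
from h import *
print(rel(0.06,.118,.13+.1547))
for n in("side","top"):
  p,d=read_camera(n)
  for nm in ("pin","knock"):
    t=find_in(n,nm)[0];print(n,nm,t)
W=None
p,d=read_camera("top");pi=p.astype(int)
m=np.zeros(d.shape,bool);m[180:210,265:300]=1
C,r,q=cloud("top",d,m);k=C[:,2]>.16;C=C[k];print(len(C),C.mean(0),C.min(0),C.max(0))
A=np.c_[C[:,:2]-C[:,:2].mean(0),np.ones(len(C))];print("slope",np.linalg.lstsq(A,C[:,2],rcond=None)[0])
dark=pi[r[k],q[k]].sum(1)<110;print("spot",dark.sum(),C[dark].mean(0),C[dark].std(0))
```

```text
(array([ 1.38590580e-04,  6.76522258e-05, -4.19368911e-03]), array([ 0.00408425, -0.00135557, -0.00336467]), 7.75, array([-1.57676138,  3.99672749, 13.91943518]), 0.1158850051859641)
side pin {'at': [187.9, 306.9], 'confidence': 0.62}
side knock {'at': [183.4, 308.3], 'confidence': 0.8}Traceback (most recent call last):
  File "<stdin>", line 6, in <module>
IndexError: list index out of range
```

Run:
```python
from h import *
p,d=read_camera("top");pi=p.astype(int)
m=np.zeros(d.shape,bool);m[180:210,265:300]=1
C,r,q=cloud("top",d,m);k=C[:,2]>.16;C=C[k];print(len(C),C.mean(0),C.min(0),C.max(0))
A=np.c_[C[:,:2]-C[:,:2].mean(0),np.ones(len(C))];print("slope",np.linalg.lstsq(A,C[:,2],rcond=None)[0])
dark=pi[r[k],q[k]].sum(1)<110;print("spot",dark.sum(),C[dark].mean(0),C[dark].std(0))
p,d=read_camera("side");pi=p.astype(int)
m=np.zeros(d.shape,bool);m[170:195,295:320]=1
C,r,q=cloud("side",d,m);k=(C[:,2]>.163)&(C[:,2]<.18);C=C[k]
dark=pi[r[k],q[k]].sum(1)<110;print("spot",dark.sum(),C[dark].mean(0),C[dark].std(0))
```

```text
339 [0.58047996 0.08779536 0.17239456] [0.55423933 0.06310934 0.16023871] [0.60663655 0.11435445 0.17897881]
slope [0.02325552 0.00247883 0.17239456]
spot 123 [0.58005502 0.08716484 0.17223989] [0.01067221 0.00931922 0.00333964]
spot 52 [0.58166722 0.07588812 0.16923924] [0.0133328  0.01287184 0.00321749]
```

Emit:
send_rows(xyz=[[0,0,-0.001],[0,0,0],[0,0,0],[0,0,0],[0,0,0],[0,0,-0.03],[0,0,-0.035],[0,0,-0.035],[0,0,-0.02],[0,0,0]], rotation=[[0,0,0],[0,0,0],[0,0,0],[0,0,0],[0,0,0],[0,0,0],[0,0,0],[0,0,0],[0,0,0],[0,0,0]], jaw=[0.5,0,0,0,0,0,0,0,0,0])

```text
time: 8.93
eef_pos: [0.6256, 0.2122, 0.4039]
eef_rot: [2.069, 2.358, 0.009]
wrist_force: [0.4, -0.3, -0.2]
grip_width: 1.0
```

Emit:
send_rows(xyz=[[-0.03,-0.015,0],[-0.03,-0.015,0],[-0.03,-0.015,0],[-0.028,-0.016,0],[0,0,0],[0,0,0],[0,0,0],[0,0,0],[0,0,0],[0,0,0]], rotation=[[0,0,-0.003],[0,0,0],[0,0,0],[0,0,0],[0,0,0],[0,0,0],[0,0,0],[0,0,0],[0,0,0],[0,0,0]], jaw=[1,1,1,1,1,1,1,1,1,1])

```text
time: 9.77
eef_pos: [0.5808, 0.0881, 0.3983]
eef_rot: [-2.067, -2.365, 0.0]
wrist_force: [0.5, 0.1, -0.4]
grip_width: -0.0
```

Run:
```python
from h import *
print(rel(0,0,.345))
a=[]
for n,(r,q) in (("top",(150,200)),("side",(110,235))):
    p,d=read_camera(n)
    a.append(cv2.resize(p[r:r+100,q:q+130,::-1],None,fx=3,fy=3,interpolation=cv2.INTER_CUBIC))
cv2.imwrite("pics/a5.png",np.hstack(a))
```

```text
(array([-0.00022107,  0.00124455,  0.0532799 ]), array([-4.92668352e-04, -8.28169913e-05,  2.43486512e-04]), 9.7667, array([ 0.52587868,  0.11673342, -0.37371913]), -1.4365398086057505e-05)
```

View pics/a5.png

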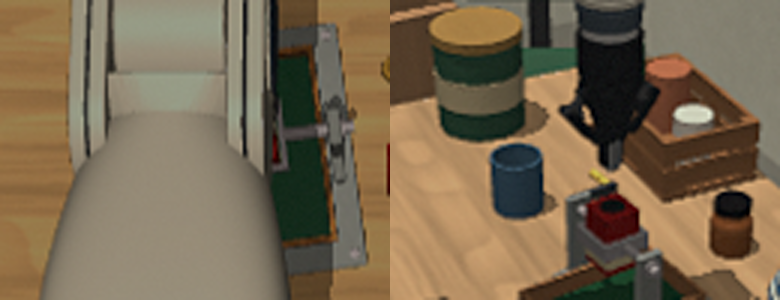

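Emit:
send_rows(xyz=[[0,0.001,0.02],[0,0,0],[0,0,0.041],[0,0,-0.03],[0,0,-0.011],[0,0,0],[0,0,0],[0,0,0]], rotation=[[0,0,0],[0,0,0],[0,0,0],[0,0,0],[0,0,0],[0,0,0],[0,0,0],[0,0,0]], jaw=[1,1,1,1,1,1,1,1])

```text
time: 10.53
eef_pos: [0.5815, 0.0875, 0.3785]
eef_rot: [-2.068, -2.364, 0.001]
wrist_force: [-0.6, -0.1, 0.1]
grip_width: -0.001
```

```bash
cat > look.py <<'E'
from h import *
import sys
print(rel(0,0,.345))
p,d=read_camera("side")
cv2.imwrite(sys.argv[1],cv2.resize(p[140:240,255:385,::-1],None,fx=5,fy=5,interpolation=cv2.INTER_CUBIC))
for nm in("block","block_mid"):
  t=trace("side",nm)
  for o in t[:2]:
    W,_,_=cloud("side",d,o["pixels"]); print(nm,o["confidence"],o["at"],np.median(W,0))
E
python3 look.py pics/b1.png
```

```text
(array([0.00043166, 0.00062274, 0.03348264]), array([-5.07404731e-04, -1.50309652e-05, -7.89350868e-04]), 10.5333, array([-0.58881923, -0.08592936,  0.10150645]), -0.0006158525124608885)
block_mid 0.25 [212.7, 306.0] [0.56850131 0.06258397 0.02368505]
```

View pics/b1.png

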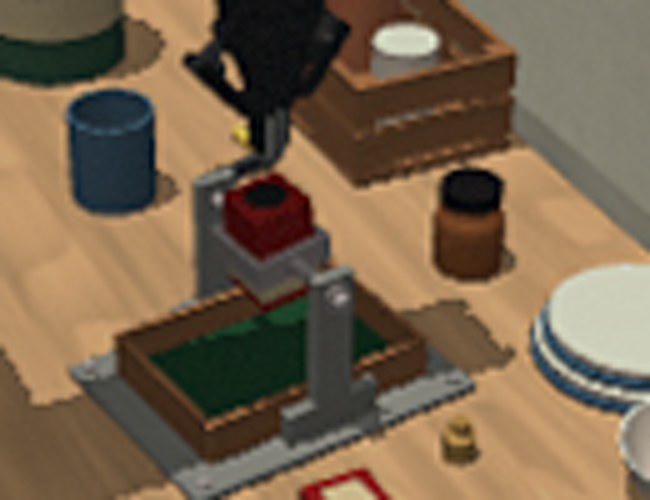

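No block in the tray yet: the felt is clear around (270, 350). I'll strike again and end the call at the bottom, to read the depth and force there.

Emit:
send_rows(xyz=[[0,0,0.0415]], rotation=[[0,0,0]], jaw=[1])

```text
time: 10.77
eef_pos: [0.583, 0.0875, 0.343]
eef_rot: [2.063, 2.358, 0.012]
wrist_force: [3.8, 0.6, 4.7]
grip_width: -0.002
```

Emit:
send_rows(xyz=[[0,0,0]], rotation=[[0,0,0]], jaw=[1])

```text
time: 10.85
eef_pos: [0.5836, 0.0875, 0.3403]
eef_rot: [2.062, 2.357, 0.016]
wrist_force: [4.3, 1.1, 7.8]
grip_width: 0.004
```

Emit:
send_rows(xyz=[[0,0,-0.03],[0,0,-0.0115],[0,0,0],[0,0,0],[0,0,0]], rotation=[[0,0,0],[0,0,0],[0,0,0],[0,0,0],[0,0,0]], jaw=[1,1,1,1,1])

```text
time: 11.27
eef_pos: [0.5814, 0.0874, 0.3775]
eef_rot: [-2.068, -2.363, 0.002]
wrist_force: [-0.4, 0.8, -0.8]
grip_width: -0.003
```

```bash
python3 look.py pics/b2.png
```

```text
(array([0.00052011, 0.0007679 , 0.0325453 ]), array([-0.00164032, -0.00020657, -0.00097449]), 11.2667, array([-0.41735015,  0.75139121, -0.76514432]), -0.0026203107610465845)
block_mid 0.56 [208.9, 307.9] [0.58220302 0.08214057 0.035623  ]
```

View pics/b2.png

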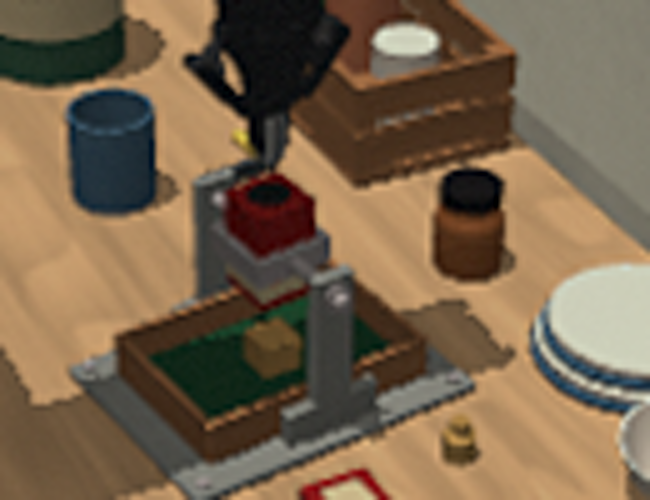

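The block has dropped into the tray, at (270, 347) in this crop, about (0.582, 0.082, 0.036) in world. Next I'll grip the pin again.

Emit:
send_rows(xyz=[[0,0,-0.024],[0.03,0.015,0],[0.03,0.015,0],[0.03,0.015,0],[0.0285,0.0155,0],[0,0,0],[0,0,0],[0,0,0],[0,0,0]], rotation=[[0,0,0],[0,0,0],[0,0,0],[0,0,0],[0,0,0],[0,0,0],[0,0,0],[0,0,0],[0,0,0]], jaw=[0,0,0,0,0,0,0,0,0])

```text
time: 12.17
eef_pos: [0.6256, 0.2121, 0.4024]
eef_rot: [-2.07, -2.363, 0.001]
wrist_force: [-0.5, -0.8, 0.0]
grip_width: 0.998
```

Run:
```python
from h import *
print(rel(.06,.118,.2847))
p,d=read_camera("side")
cv2.imwrite("pics/c1.png",cv2.resize(p[110:210,255:385,::-1],None,fx=5,fy=5,interpolation=cv2.INTER_CUBIC))
```

```text
(array([0.0008952 , 0.00029479, 0.11773256]), array([-0.00066331,  0.00026507, -0.0016821 ]), 12.1667, array([-0.51628937, -0.83677864,  0.0113163 ]), 0.9975922275354203)
```

View pics/c1.png

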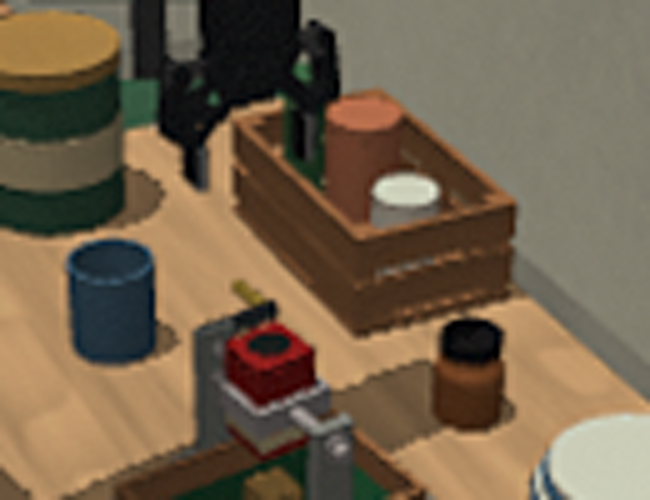

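Fingers are open astride the pin (245, 292). Going down to the same height as at release and gripping.

Emit:
send_rows(xyz=[[0,0,0.03],[0,0,0.03],[0,0,0.03],[0,0,0.02],[0,0,0.01],[0,0,0],[0,0,0],[0,0,0],[0,0,0],[0,0,0],[0,0,0],[0,0,0]], rotation=[[0,0,0],[0,0,0],[0,0,0],[0,0,0],[0,0,0],[0,0,0],[0,0,0],[0,0,0],[0,0,0],[0,0,0],[0,0,0],[0,0,0]], jaw=[0,0,0,0,0,0.5,1,1,1,1,1,1])

```text
time: 13.22
eef_pos: [0.626, 0.2129, 0.2836]
eef_rot: [2.068, 2.363, 0.002]
wrist_force: [1.0, 1.2, 4.1]
grip_width: 0.12
```

Emit:
send_rows(xyz=[[0,-0.0005,-0.0078],[0,-0.0015,-0.0077],[0,-0.0025,-0.0074],[0,-0.0035,-0.007],[0,-0.0044,-0.0065],[0,-0.0052,-0.0059],[0,-0.0059,-0.0052],[0,-0.0065,-0.0044],[0,-0.007,-0.0035],[0,-0.0074,-0.0025],[0,-0.0077,-0.0015],[0,-0.0078,-0.0005]], rotation=[[0,0,0],[0,0,0],[0,0,0],[0,0,0],[0,0,0],[0,0,0],[0,0,0],[0,0,0],[0,0,0],[0,0,0],[0,0,0],[0,0,0]], jaw=[1,1,1,1,1,1,1,1,1,1,1,1])

```text
time: 14.22
eef_pos: [0.5691, 0.2051, 0.3479]
eef_rot: [2.063, 2.356, 0.019]
wrist_force: [11.7, 3.1, 22.3]
grip_width: 0.119
```

Run:
```python
from h import *
print(rel(0,.118,.19+.1547))
p,d=read_camera("side")
cv2.imwrite("pics/c2.png",cv2.resize(p[130:230,255:385,::-1],None,fx=5,fy=5,interpolation=cv2.INTER_CUBIC))
```

```text
(array([ 0.00017121, -0.00286997,  0.00313506]), array([ 0.01576509, -0.00054643, -0.00137181]), 14.2167, array([11.65897871,  3.05409737, 22.34366034]), 0.11920269796840728)
```

View pics/c2.png

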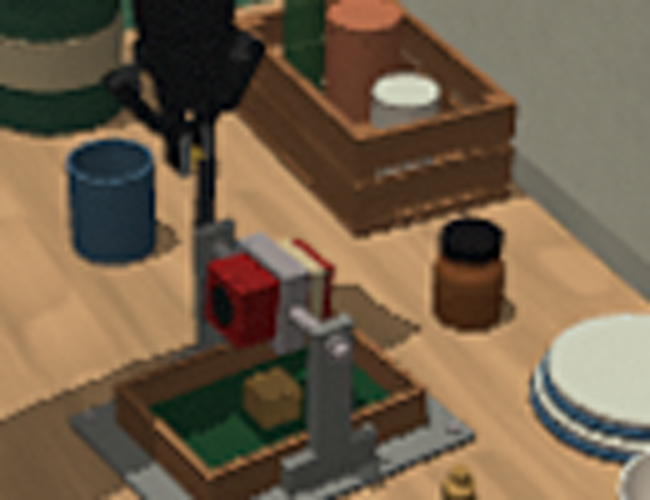

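The tin is halfway back and the block is still in the tray. I'll run the second half, then press on gently to the stop.

Emit:
send_rows(xyz=[[0,-0.0078,0],[0,-0.0077,0.0015],[0,-0.0074,0.0025],[0,-0.007,0.0035],[0,-0.0065,0.0044],[0,-0.0059,0.0052],[0,-0.0052,0.0059],[0,-0.0044,0.0065],[0,-0.0035,0.007],[0,-0.0025,0.0074],[0,-0.0015,0.0077],[0,-0.0005,0.0078]], rotation=[[0,0,0],[0,0,0],[0,0,0],[0,0,0],[0,0,0],[0,0,0],[0,0,0],[0,0,0],[0,0,0],[0,0,0],[0,0,0],[0,0,0]], jaw=[1,1,1,1,1,1,1,1,1,1,1,1])

```text
time: 15.27
eef_pos: [0.5073, 0.1968, 0.2845]
eef_rot: [2.067, 2.362, 0.003]
wrist_force: [-1.1, -3.3, 11.5]
grip_width: 0.119
```

Emit:
send_rows(xyz=[[0,0,0.0015],[0,0,0.0015],[0,0,0],[0,0,0]], rotation=[[0,0,0],[0,0,0],[0,0,0],[0,0,0]], jaw=[1,1,1,1])

```text
time: 15.6
eef_pos: [0.5072, 0.1968, 0.2816]
eef_rot: [2.068, 2.362, 0.002]
wrist_force: [-1.5, -3.0, 7.3]
grip_width: 0.114
```

Run:
```python
from h import *
print(rel(-.06,.118,.13+.1547))
```

```text
(array([ 0.00018373, -0.00042676, -0.00305621]), array([ 0.0025113 ,  0.00077199, -0.00108701]), 15.6, array([-1.48446286, -2.96842942,  7.31094879]), 0.11397605034840042)
```

Emit:
send_rows(xyz=[[0,0,0.0015],[0,0,0.001],[0,0,0],[0,0,0]], rotation=[[0,0,0],[0,0,0],[0,0,0],[0,0,0]], jaw=[1,1,1,1])

```text
time: 15.93
eef_pos: [0.5072, 0.1968, 0.2786]
eef_rot: [2.068, 2.363, 0.001]
wrist_force: [0.1, -3.5, 8.2]
grip_width: 0.116
```

Emit:
send_rows(xyz=[[0,0,0],[0,0,0],[0,0,0],[0,0,0],[0,0,0],[0,0,-0.03],[0,0,-0.04],[0,0,-0.04],[0,0,-0.04],[0,0,-0.02],[0,0,0]], rotation=[[0,0,0],[0,0,0],[0,0,0],[0,0,0],[0,0,0],[0,0,0],[0,0,0],[0,0,0],[0,0,0],[0,0,0],[0,0,0]], jaw=[0.5,0,0,0,0,0,0,0,0,0,0])

```text
time: 16.85
eef_pos: [0.5071, 0.1971, 0.4527]
eef_rot: [2.066, 2.361, 0.01]
wrist_force: [-1.0, -0.2, 0.3]
grip_width: 0.998
```

Emit:
send_rows(xyz=[[0.03,-0.02,0],[0.03,-0.02,0],[0.03,-0.02,0],[0.03,-0.02,0],[0.03,-0.02,0],[0,0,0]], rotation=[[0,0,0],[0,0,0],[0,0,0],[0,0,0],[0,0,0],[0,0,0]], jaw=[0,0,0,0,0,0])

```text
time: 17.35
eef_pos: [0.3843, 0.3355, 0.4472]
eef_rot: [-2.062, -2.367, 0.001]
wrist_force: [0.9, -0.6, -0.2]
grip_width: 1.001
```

Run:
```python
from h import *
print(sense()["eef_pos"],sense()["time"])
a=[]
for n,(r,q) in (("top",(150,215)),("side",(140,255))):
    p,d=read_camera(n);pi=p.astype(int)
    a.append(cv2.resize(p[r:r+100,q:q+130,::-1],None,fx=3,fy=3,interpolation=cv2.INTER_CUBIC))
    o=np.load(f"{n}0.npz")
    a.append(cv2.resize(o["p"][r:r+100,q:q+130,::-1],None,fx=3,fy=3,interpolation=cv2.INTER_CUBIC))
    t=trace(n,"block")
    for b in t[:1]:
        W,_,_=cloud(n,d,b["pixels"]);print(n,b["confidence"],b["at"],np.median(W,0))
    if n=="side":
        for pp,dd in ((pi,d),(o["p"].astype(int),o["d"])):
            Y=(pp[:,:,0]>130)&(pp[:,:,1]>105)&(pp[:,:,2]<80);Y[:165]=0;Y[190:]=0;Y[:,:265]=0;Y[:,290:]=0
            W,r_,q_=cloud(n,dd,Y);print("pin",len(W),W.mean(0),r_.mean(),q_.mean())
    else:
        for dd in (d,o["d"]):
            m=np.zeros(d.shape,bool);m[178:212,262:302]=1
            C,_,_=cloud(n,dd,m);C=C[C[:,2]>.16];A=np.c_[C[:,:2]-C[:,:2].mean(0),np.ones(len(C))]
            print("rim",len(C),C.mean(0),np.linalg.lstsq(A,C[:,2],rcond=None)[0])
cv2.imwrite("pics/d1.png",np.vstack([np.hstack(a[:2]),np.hstack(a[2:])]))
```

```text
[0.3843224  0.3354645  0.44723655] 17.35
rim 163 [0.58136792 0.08778373 0.16776535] [0.00519302 0.01230414 0.16776535]
rim 167 [0.58055688 0.08822744 0.16816117] [0.01503483 0.01029969 0.16816117]
side 0.67 [181.3, 349.4] [0.78857721 0.14497999 0.04889819]
pin 21 [0.52486816 0.24949452 0.09425434] 178.47619047619048 277.3809523809524
pin 22 [0.53115614 0.2401639  0.09984433] 178.0909090909091 279.54545454545456
```

View pics/d1.png

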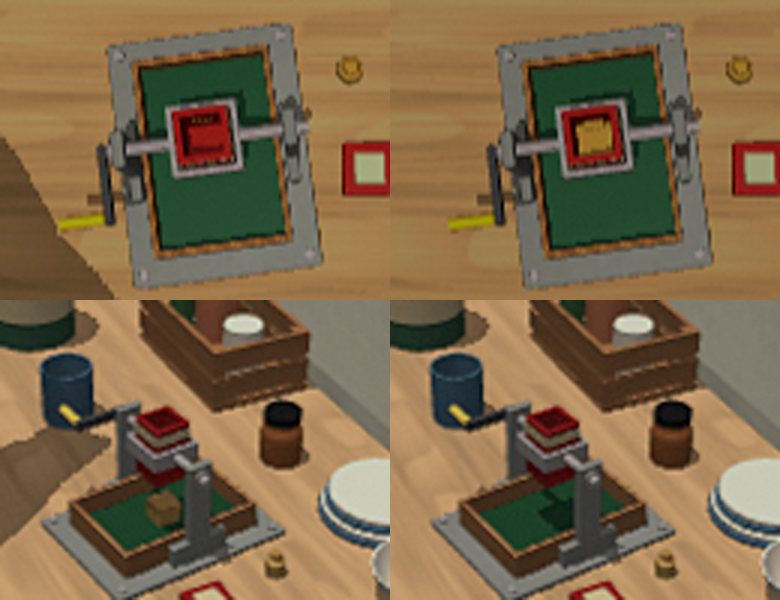

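The left panels are current and the right ones are from the start. The tin is upright exactly as it began, and empty (red bottom visible at 205, 135). The block lies in the tray at (163, 507), and the lid and knob are where they were. Handing in.

```bash
python3 -c "
from station import *
print(sign_off())"
```

```text
the job is handed in; nothing more can be done
None
```

The brass block is lying in the tray, the tin is empty and back upright, and the job was handed in at about 17.5 s of the 72 s allowed. No verdict was reported.

**What I did:** I gripped the yellow pin from above, swung the tin over to its mouth-down stop, and released it. Two raps on the rubber spot with the closed fingers freed the block. I then gripped the pin again, swung the tin back to its upright stop, released it and moved the arm clear.

**Last checks:**
- **Tin:** in both cameras it looks the same as at the start. The tilt of its rim, measured from depth, is within about 0.01 rad of the first reading.
- **Block:** the side picture shows it lying in the tray. Its position, measured just after it fell, was about 6 mm from the tray's middle.
- **Other things:** the lid, knob, mug and jar look unmoved. I did not compare the bowl, clock and brush after the start, but the arm never came near them.
- **Forces:** the highest wrist force I read was about 25 N, at the top of the swing back. Readings came only at the end of each call, so the peak at impact was not seen.

**Checks that failed or disagreed:**
- In the last picture the trained network's best answer for the block was actually the jar, so I ignored it. The final block position rests on the picture and the earlier measurement.
- The depth reading of the thin pin was blurred by the background and could not be used.

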